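Slide a flanged bush home in a slotted nest

ROBOT

A 7-joint arm with a two-finger parallel gripper is mounted at the origin on a cart in front of the work surface, level with it; the furniture and walls round the work are solid. World frame = base frame: x ahead of the robot, y to its left, z up, the work surface at z = 0. Lengths are in m, angles in rad, forces in N, time in s.
With the tool pointing down it reaches from about 0.4 to 0.925 m from the base axis. Payload 4.1 kg.
Tool frame: the origin (TCP) lies at the very end of the fingers, on their centre line; the grasp point (between the pads) lies 19 mm behind it; z points along the fingers, y is the line along which they close (so a half turn about z gives the same grasp; the last joint's range is limited). The gripper opens to 85 mm and grips with 20 to 120 N. Pads are 22 mm wide; open, the fingers measure 114 mm over their backs; the gripper's body (76 mm by 85 mm) begins 54 mm behind the grasp point. The pads swing forward as they close: fully open they stand 13 mm farther back than shut.
Start: joints at [1.222, 0.398, 0.045, 1.537, -0.019, 1.207, -0.051], TCP at [0.161, -0.63, 0.231] pointing down, gripper open.
Joint ranges: [-2.82, 2.82], [-0.49, 2.23], [-1.37, 1.46], [0, 2.46], [-1.36, 4.5], [0.23, 2], [-2.94, 2.94]. Speed limits (rad/s): [2.57, 2.57, 3.14, 3.14, 3.14, 3.14, 3.14].

INTERFACE

Orientations are given as a 3x3 rotation matrix whose columns are the frame's x, y, z axes.
In Python, from rig import * gives the robot as it stands.
- The arm moves only by the tool send_rows, never from a script. Its argument "rows" is a list of rows, each an object with "travel": the shift along the tool's x, y, z in m, a list of three; "yaw": the turn about the tool's z in degrees; "gripper": the finger opening in m, from 0 to 0.0854. A call has 1 to 5 rows; each row shifts and turns the commanded pose from where the row before left it, along the tool's axes as they then stand; what a row does not reach is not made up. A row lasts 1/12 s, in which the tool goes at most 41.7 mm and 7.16 degrees, less where a joint would pass 70% of its speed; a pose out of reach is approached as far as the arm can. A call is refused whole if a number of a shift passes 0.0417 or a number of a turn 7.16, either way. A call with a gripper value outside its range is refused whole. The fingers move at their own pace and stop on an object; "squeeze" is the grip in N (left out, the last holds). Time passes only in rows, so rows that do not move let the fingers close. It gives the time, the measured TCP pose, the force, the opening and the grip force at its end, in the units of the state.
- get_state(): the state, without advancing time (a new reading comes with each control period).
- get_image(name): name is "scene" or "top" or "wrist"; returns (picture, depth): 384x512x3 uint8, red, green, blue; 384x512 float32, m along the optical axis (not along the pixel's ray), 0 where there is no reading.
- calibration(name): a dict with "fx", "fy", "cx", "cy" (pixels), "pose" (4x4, takes a point from camera to world coordinates); the wrist camera has in their place "hand_eye" (4x4, takes a point from camera to tool coordinates, whose origin is the TCP and whose axes are the flange's). Camera axes: x right, y down, z forward; pixel columns grow to the right and rows downward; lengths in m; the calibration is good to about 2 mm. A picture is of the moment at which its call begins: read the wrist's pose just before it. calibration takes no time and is no camera call.
- hand_in(): hands the job in; it is judged then, once.
Trained networks look in the newest picture that a camera, given by its name, has taken for a name from the list of things; names that differ only in an ending like _2 or _b are one class to them, and where a whole thing is asked for, a point or a joint stands for the part that bears it (a point fixed in the world has none). Each returns a list of dicts, best first, with "conf" (0 to 1); they miss things now and then, are a little off and sometimes report something else, mostly with a low value. They report only what shows in the picture. A call takes as long as a camera call. They do not tell look-alikes from the thing itself.
- search_frame(camera, name): "point" ([x, y, z] in m, in the coordinates of the camera as it stood for that picture, good to about 4 mm: the middle of the surface that is visible of it).
The state is a dict: "time_s": time; "qpos": joint angles; "joint_vel": joint speeds; "joint_efforts": joint torques, N m; "eef_pos": TCP position; "tcp_rot": TCP orientation; "ft_force": force on the tool from outside, world axes, zero at the start; "ft_torque": the same for the moment, N m; "finger_gap": opening from 0.0 (shut) to 1.0 (fully open); "grasp_force": force on a finger pad.
Only numpy, scipy, OpenCV 4.12 (cv2) and the standard library are available. Lean on these libraries where they do the work, as an engineer would, in place of code of your own. Each camera call takes 0.05 s, during which the arm holds its last target. There are 200 camera calls.

TASK

Pick up the brass flanged bush and slide it sideways into the mouth of the slotted plate on the blue nest, so that its flange goes in under the plate. Feel your way past the two sprung yellow rollers until the bush rests fully home against the stop screw; push gently, never ramming the screw or the plate, then let go and leave the bush standing upright there. Leave everything else on the table where it is.

Things in the scene. Friction and masses are not known exactly. Their poses are not given: they have to be found in the camera images.
- bush: brass flanged bush, 120 g, standing on its flange: flange 40 mm in diameter and 5 mm thick at the bottom, plain barrel 24 mm in diameter above; 70 mm tall. Origin: centre of the flange's underside, z up along the barrel. Pinch the upper half of the barrel from above, with the finger tips at least 33 mm above the origin, or they strike the nest's plate and rollers.
- nest: blue base bolted to the table, 110 mm wide, from 110 mm before to 95 mm behind its origin along x; flat floor 12 mm above the table. Origin on the table; x is the slide-in direction along the slot's middle (y = 0), z up. Over the floor lies a 7 mm steel plate with a slot; its underside is 7 mm above the floor, so the 5 mm flange, sliding on the floor, has 2 mm of play.
- end_stop: dark steel bracket fixed 75 mm behind the nest's origin, 48 mm high; its own origin and axes are the nest's. It holds the stop screw, a 12 mm steel rod along the slot's middle, 36 mm above the table, with a black thumb wheel. Its flat end, facing the mouth, is the rigid stop for the barrel. About 5 to 10 N part the rollers; past them they draw the bush on to the stop with about 2 N.
- bin_screws: blue open parts bin with screws, 150 x 104 x 66 mm, loose bystander; origin under its middle
- foot_1: light grey plastic foot, 35 mm in diameter and 36 mm tall, loose bystander; origin under its middle
- thermostat_1: white thermostat switch with upright metal spindle, 30 x 46 x 38 mm, loose bystander; origin under its middle
- knob_1: grey control knob, 41 mm in diameter and 24 mm tall, loose bystander; origin under its middle
- tape_blue: roll of blue tape lying flat, 80 mm in diameter and 24 mm tall, loose bystander; origin under its middle
- marker_black: white marker pen with black cap lying on its side, 133 mm long, 20 mm thick, loose bystander; origin under its middle
- slot_mouth (a point): open end of the slot, on the floor of the nest (12 mm up), 60 mm before the nest's origin, axes as the nest's. The slot is 26 mm wide (the barrel has 1 mm of play each side); the mouth's noses are rounded to a radius of 10 mm, so the slot is straight from 10 mm inside. It is closed 93 mm inside. Before the mouth 50 mm of open floor juts out, where the bush can be set down first.
- mid_home (a point): point on the nest's floor in the slot's middle, 60 mm inside the mouth. The axis of a bush that is home lies within 18 mm before or behind it along x: this is not reported, it must be felt or seen. 5 mm before home stand two yellow rollers (10 mm in diameter, up to 41 mm above the table), sprung into the slot from both sides and set together with the stop screw.
Not all that is in view belongs to the job. What is meant by the bush is not purple, and is the larger of those in its own colour.

How it is judged:
By the outcome, as a careful person would: the job done as asked, in the order asked, and still so for the second after the job is handed in, with the robot touching nothing.
It also fails if it takes over 72 s, if anything falls off the work surface, if the arm or the gripper's body presses on something with over 40 N, if the wrist force passes 120 N, or if a joint passes its speed limit or range.

## Working session

There is one attempt and no reset: what is moved stays moved. The work goes in short steps, Python scripts to look and compute and a tool call to move; the robot and the scene stay as the last step left them, time stands still between calls to the robot, and variables do not carry over. Pictures are saved under pics/ and viewed, at most 10 in all, crops included, and the job is handed in when it is done.

Besides the shell and the picture viewer there is one more tool, called after "Emit:" as name(argument=value, ...), one argument or row to a line, values as JSON. send_rows: Moves the arm, as the interface text tells. Its arguments: {"type":"object","properties":{"rows":{"type":"array"},"squeeze":{"type":"number"}},"required":["rows"]}

```bash
mkdir -p pics; cat > h.py <<'E'
from rig import *
import numpy as np, cv2
def camT(n,s=None):
    c=calibration(n)
    if 'pose' in c: return c,np.array(c['pose'])
    s=s or get_state(); T=np.eye(4); T[:3,:3]=s['tcp_rot']; T[:3,3]=s['eef_pos']
    return c,T@np.array(c['hand_eye'])
def cloud(n,d,T=None,c=None):
    if T is None: c,T=camT(n)
    v,u=np.mgrid[:384,:512]
    P=np.stack([(u-c['cx'])/c['fx']*d,(v-c['cy'])/c['fy']*d,d],-1)
    W=P@T[:3,:3].T+T[:3,3]; W[d==0]=np.nan
    return W
def w2p(c,T,p):
    q=T[:3,:3].T@(np.array(p)-T[:3,3]); return c['fx']*q[0]/q[2]+c['cx'],c['fy']*q[1]/q[2]+c['cy']
def save(n,im): cv2.imwrite('pics/'+n,im[...,::-1])
E
python3 - <<'E'
from h import *
ims=[]
for n in('scene','top'):
    im,d=get_image(n); ims.append(im); np.savez(n+'.npz',im=im,d=d)
    c,T=camT(n)
    for nm in('bush','nest','end_stop','slot_mouth'):
        for r in search_frame(n,nm)[:4]:
            p=T[:3,:3]@np.array(r['point'])+T[:3,3]; print(n,nm,round(r['conf'],2),p.round(3),np.round(w2p(c,T,p)))
save('top.png',cv2.resize(ims[1],(800,600),interpolation=cv2.INTER_CUBIC)); save('scene.png',cv2.resize(ims[0],(800,600),interpolation=cv2.INTER_CUBIC))
s=get_state(); print(s['time_s'],s['eef_pos'],np.round(s['tcp_rot'],2),s['ft_force'])
E
```

```text
scene bush 0.84 [ 0.589 -0.224  0.028] [338. 223.]
scene bush 0.77 [ 0.59  -0.304  0.037] [369. 231.]
scene bush 0.43 [ 0.534 -0.262  0.023] [343. 243.]
scene nest 0.93 [0.588 0.039 0.026] [249. 193.]
scene end_stop 0.6 [0.61  0.13  0.036] [226. 177.]
scene slot_mouth 0.66 [0.592 0.031 0.027] [252. 193.]
top bush 0.75 [ 0.601 -0.213  0.03 ] [330. 191.]
top bush 0.49 [ 0.598 -0.293  0.037] [358. 191.]
top bush 0.44 [ 0.538 -0.26   0.011] [345. 213.]
top nest 0.95 [0.596 0.047 0.026] [240. 192.]
top end_stop 0.63 [0.619 0.131 0.045] [210. 183.]
top end_stop 0.62 [ 0.602 -0.219  0.028] [332. 190.]
top slot_mouth 0.76 [0.593 0.049 0.025] [239. 193.]
top slot_mouth 0.17 [0.619 0.131 0.044] [211. 183.]
0.5 [ 0.16068815 -0.62981756  0.23128715] [[ 0.97  0.25 -0.  ]
 [ 0.25 -0.97 -0.  ]
 [-0.    0.   -1.  ]] [-0.05174744  0.62248046  0.18709148]
```

View pics/scene.png

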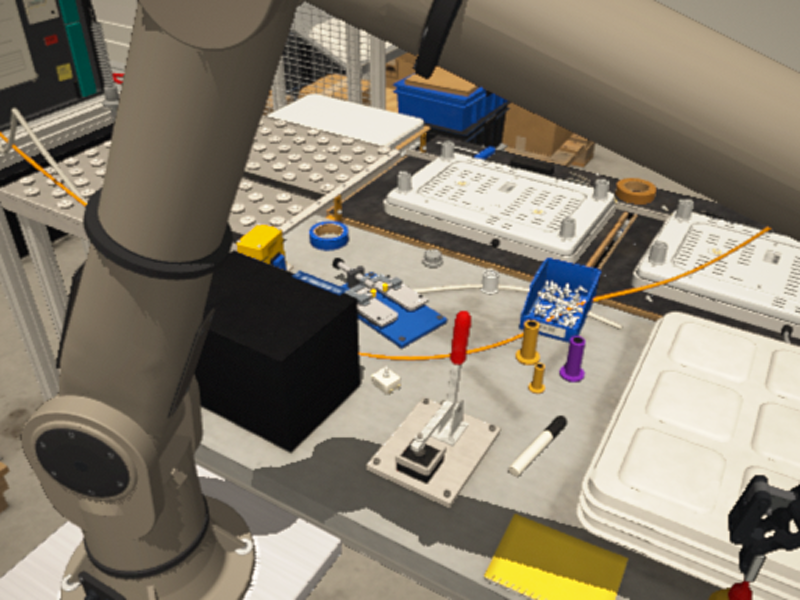

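View pics/top.png

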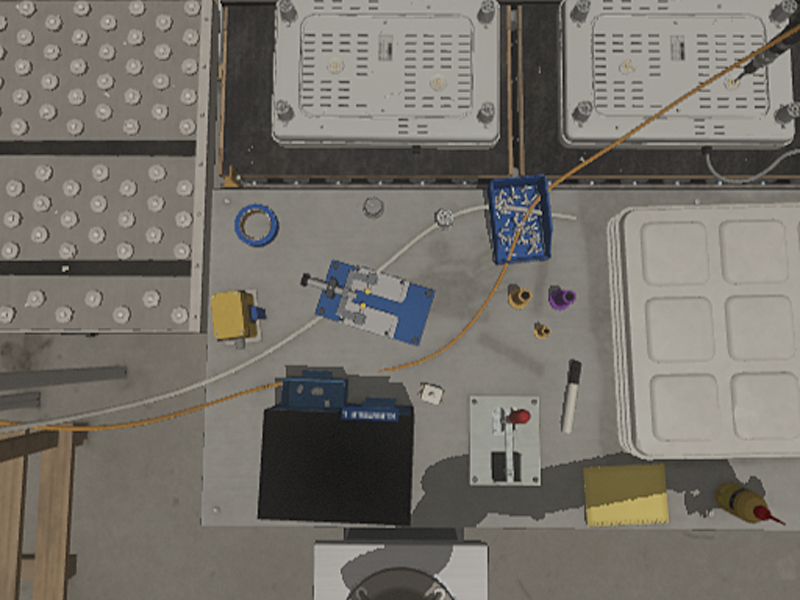

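The candidates, as 800x600 top pixels, are the large brass bush (518,297), the small brass bush (541,331) and the purple one (562,299). I choose the large brass one at (518,297). The nest is at (376,302), with its mouth facing lower right. Next I fit both and check the bush in a close crop.

```bash
python3 - <<'E'
from h import *
for n in('top','scene'):
    z=np.load(n+'.npz'); im,d=z['im'],z['d']; W=cloud(n,d)
    hsv=cv2.cvtColor(im,cv2.COLOR_RGB2HSV)
    m=(np.hypot(W[...,0]-.6,W[...,1]+.217)<.045)&(W[...,2]>.01)&(hsv[...,1]>90)&(hsv[...,0]<32)
    P=W[m]; t=P[P[:,2]>.06]; print(n,len(P),'med',np.median(P,0).round(4),'top',len(t),t.mean(0).round(4),'zmax',P[:,2].max().round(3))
    b=(abs(W[...,0]-.6)<.13)&(abs(W[...,1]-.05)<.15)&(abs(W[...,2]-.012)<.012)&(hsv[...,0]>100)&(hsv[...,0]<125)&(hsv[...,1]>120)
    X=W[b][:,:2]
    r=cv2.minAreaRect((X*1000).astype(np.float32)); print('nest blue',r,len(X),W[b][:,2].mean())
    s=(abs(W[...,0]-.6)<.13)&(abs(W[...,1]-.05)<.15)&(abs(W[...,2]-.026)<.004)&(hsv[...,1]<60)
    r=cv2.minAreaRect((W[s][:,:2]*1000).astype(np.float32)); print('plate',r,s.sum())
z=np.load('top.npz'); W=cloud('top',z['d'])
for (u,v) in((332,233),(330,265),(325,262)): print(W[int(v),int(u)])
m=(W[...,0]>.3)&(W[...,0]<.52)&(abs(W[...,1]+.2)<.1); print('clamp max',np.nanmax(W[m][:,2]))
im=z['im']; a=cv2.resize(im[150:225,190:250],(480,600),interpolation=cv2.INTER_CUBIC)
b=np.load('scene.npz')['im'][195:260,320:385]; b=cv2.resize(b,(310,310)); o=np.zeros((600,790,3),np.uint8); o[:,:480]=a; o[:310,480:]=b
save('crop.png',o)
E
```

```text
top 75 med [ 0.5987 -0.2163  0.067 ] top 47 [ 0.6008 -0.2205  0.069 ] zmax 0.075
nest blue ((593.7896728515625, 50.050506591796875), (202.61749267578125, 106.85576629638672), 73.25609588623047) 1096 0.011902798159536848
plate ((595.720703125, 60.89049530029297), (128.12818908691406, 109.64159393310547), 73.32321166992188) 880
scene 212 med [ 0.5934 -0.2234  0.0471] top 70 [ 0.5978 -0.2217  0.068 ] zmax 0.073
nest blue ((588.590087890625, 49.93959045410156), (207.99147033691406, 110.75445556640625), 74.39448547363281) 731 0.011939184808769907
plate ((603.5409545898438, 87.16161346435547), (187.2826385498047, 114.97892761230469), 72.35848999023438) 597
[ 4.78256027e-01 -2.22344493e-01 -1.46974987e-04]
[ 0.40596934 -0.18150571  0.18925177]
[ 0.39571836 -0.19835726  0.01464852]
clamp max 0.2087889536084424
```

View pics/crop.png

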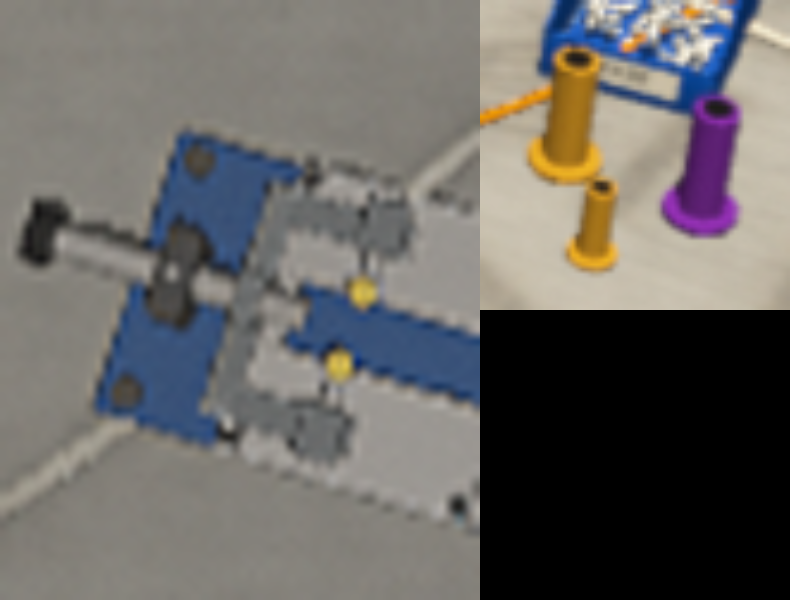

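The crop confirms the choice: the large brass bush stands behind the small brass one and the purple one is to its right. The nest's yaw is about 73.4°. I now move towards the bush.

Emit:
send_rows(
  rows=[
    {"travel": [0.013,-0.007,0],"yaw": 0,"gripper": 0.0854},
    {"travel": [0.0265,-0.0144,0],"yaw": 0,"gripper": 0.05},
    {"travel": [0.0265,-0.0144,0],"yaw": 0,"gripper": 0.05},
    {"travel": [0.0265,-0.0144,0],"yaw": 0,"gripper": 0.05},
    {"travel": [0.0265,-0.0144,0],"yaw": 0,"gripper": 0.05},
  ],
)

```text
time_s: 0.92
eef_pos: [0.2619, -0.5358, 0.2314]
tcp_rot: [[0.969, 0.248, 0.001], [0.248, -0.969, 0.0], [0.001, -0.0, -1.0]]
ft_force: [-0.4, -0.2, 0.4]
finger_gap: 0.59
grasp_force: 0.0
```

Emit:
send_rows(
  rows=[
    {"travel": [0.0265,-0.0144,0],"yaw": 0,"gripper": 0.05},
    {"travel": [0.0265,-0.0144,0],"yaw": 0,"gripper": 0.05},
    {"travel": [0.0265,-0.0144,0],"yaw": 0,"gripper": 0.05},
    {"travel": [0.0265,-0.0144,0],"yaw": 0,"gripper": 0.05},
    {"travel": [0.0265,-0.0144,0],"yaw": 0,"gripper": 0.05},
  ],
)

```text
time_s: 1.33
eef_pos: [0.3722, -0.4329, 0.2316]
tcp_rot: [[0.969, 0.248, 0.001], [0.248, -0.969, 0.0], [0.0, 0.0, -1.0]]
ft_force: [0.3, -0.2, -0.5]
finger_gap: 0.587
grasp_force: 0.0
```

Emit:
send_rows(
  rows=[
    {"travel": [0.0265,-0.0144,0],"yaw": 0,"gripper": 0.05},
    {"travel": [0.0265,-0.0144,0],"yaw": 0,"gripper": 0.05},
    {"travel": [0.0265,-0.0144,0],"yaw": 0,"gripper": 0.05},
    {"travel": [0.0265,-0.0144,0],"yaw": 0,"gripper": 0.05},
    {"travel": [0.0265,-0.0144,0],"yaw": 0,"gripper": 0.05},
  ],
)

```text
time_s: 1.75
eef_pos: [0.4825, -0.3303, 0.2316]
tcp_rot: [[0.969, 0.248, 0.0], [0.248, -0.969, 0.0], [0.0, -0.0, -1.0]]
ft_force: [0.1, -0.4, -0.1]
finger_gap: 0.581
grasp_force: 0.0
```

Emit:
send_rows(
  rows=[
    {"travel": [0.0265,-0.0144,0],"yaw": 0,"gripper": 0.05},
    {"travel": [0.0265,-0.0144,0],"yaw": 0,"gripper": 0.05},
    {"travel": [0.0265,-0.0144,0],"yaw": 0,"gripper": 0.05},
    {"travel": [0.0265,-0.0144,0],"yaw": 0,"gripper": 0.05},
    {"travel": [0.0265,-0.0144,0],"yaw": 0,"gripper": 0.05},
  ],
)

```text
time_s: 2.17
eef_pos: [0.5928, -0.2276, 0.2315]
tcp_rot: [[0.969, 0.248, 0.0], [0.248, -0.969, 0.0], [0.0, -0.0, -1.0]]
ft_force: [-0.3, 0.4, -0.3]
finger_gap: 0.585
grasp_force: 0.0
```

Emit:
send_rows(
  rows=[
    {"travel": [0,0,0],"yaw": -5.9,"gripper": 0.05},
    {"travel": [0,0,0],"yaw": -5.9,"gripper": 0.05},
    {"travel": [0,0,0],"yaw": -5.9,"gripper": 0.05},
    {"travel": [0,0,0],"yaw": -5.9,"gripper": 0.05},
    {"travel": [0,0,0],"yaw": -5.9,"gripper": 0.05},
  ],
)

```text
time_s: 2.58
eef_pos: [0.5918, -0.2287, 0.2314]
tcp_rot: [[0.717, 0.697, -0.0], [0.697, -0.717, 0.0], [0.0, -0.0, -1.0]]
ft_force: [-0.3, -0.5, 0.8]
finger_gap: 0.585
grasp_force: 0.0
```

Emit:
send_rows(
  rows=[
    {"travel": [0,0,0],"yaw": -5.9,"gripper": 0.05},
    {"travel": [0,0,0],"yaw": -5.9,"gripper": 0.05},
    {"travel": [0,0,0],"yaw": -5.9,"gripper": 0.05},
    {"travel": [0,0,0],"yaw": -5.9,"gripper": 0.05},
    {"travel": [0,0,0],"yaw": -5.9,"gripper": 0.05},
  ],
)

```text
time_s: 3.0
eef_pos: [0.5918, -0.2288, 0.2315]
tcp_rot: [[0.281, 0.96, -0.0], [0.96, -0.281, 0.0], [0.0, -0.0, -1.0]]
ft_force: [-0.1, 0.6, -0.2]
finger_gap: 0.589
grasp_force: 0.0
```

Emit:
send_rows(
  rows=[
    {"travel": [0,0,0.03],"yaw": 0,"gripper": 0.05},
    {"travel": [0,0,0.03],"yaw": 0,"gripper": 0.05},
    {"travel": [0,0,0],"yaw": 0,"gripper": 0.05},
    {"travel": [0,0,0],"yaw": 0,"gripper": 0.05},
  ],
)

```text
time_s: 3.33
eef_pos: [0.5906, -0.229, 0.1701]
tcp_rot: [[0.286, 0.958, -0.004], [0.958, -0.286, 0.001], [0.0, -0.004, -1.0]]
ft_force: [0.2, 0.2, 0.0]
finger_gap: 0.588
grasp_force: 0.0
```

```bash
cat > b.py <<'E'
from h import *
s=get_state(); im,d=get_image('wrist'); c,T=camT('wrist',s); W=cloud('wrist',d,T,c)
np.savez('wrist.npz',im=im,W=W); save('w1.png',im)
hsv=cv2.cvtColor(im,cv2.COLOR_RGB2HSV)
m=(np.hypot(W[...,0]-.6,W[...,1]+.218)<.05)&(W[...,2]>.003)&(hsv[...,1]>90)&(hsv[...,0]<32)
P=W[m]; print(len(P))
for lo,hi in((.003,.008),(.064,.08)):
    t=P[(P[:,2]>lo)&(P[:,2]<hi)]
    if len(t)>9: print(lo,len(t),cv2.minEnclosingCircle((t[:,:2]*1000).astype(np.float32)),t[:,2].mean())
R=np.array(s['tcp_rot']); print(s['eef_pos'],R.round(3))
B=W[(hsv[...,0]>100)&(hsv[...,0]<125)&(hsv[...,1]>120)&(W[...,2]>.02)]
if len(B): print('bin min x',np.percentile(B[:,0],1))
E
python3 b.py
```

```text
1604
0.003 845 ((608.4227905273438, -203.84693908691406), 36.54486846923828) 0.005383257935618044
0.064 443 ((600.51806640625, -221.4767303466797), 12.23504638671875) 0.06960001540475992
[ 0.59056967 -0.22900281  0.17012445] [[ 0.286  0.958 -0.004]
 [ 0.958 -0.286  0.001]
 [ 0.    -0.004 -1.   ]]
bin min x 0.665786484521963
```

View pics/w1.png

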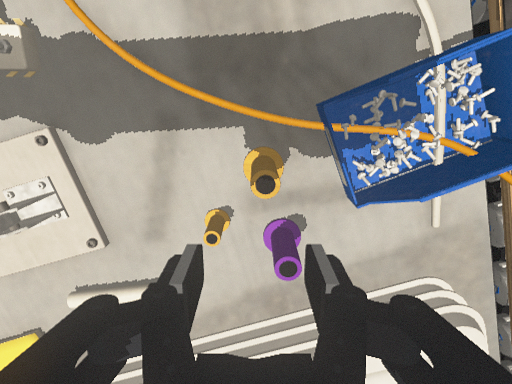

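The wrist picture shows the target bush's top at (265,183), with the small brass bush at (212,238) and the purple one at (287,267). The bin is clear of where the fingers will go. I align and go down.

Emit:
send_rows(
  rows=[
    {"travel": [0.005,0.0036,0],"yaw": 0,"gripper": 0.05},
    {"travel": [0.005,0.0037,0.02],"yaw": 0,"gripper": 0.05},
    {"travel": [0,0,0.025],"yaw": 0,"gripper": 0.05},
    {"travel": [0,0,0.025],"yaw": 0,"gripper": 0.05},
    {"travel": [0,0,0.02],"yaw": 0,"gripper": 0.05},
  ],
)

```text
time_s: 3.8
eef_pos: [0.6033, -0.2224, 0.0821]
tcp_rot: [[0.287, 0.958, 0.003], [0.958, -0.287, -0.001], [0.0, 0.003, -1.0]]
ft_force: [-0.1, 0.2, 0.3]
finger_gap: 0.588
grasp_force: 0.0
```

Emit:
send_rows(
  rows=[
    {"travel": [0,0,0.02],"yaw": 0,"gripper": 0.05},
    {"travel": [0,0,0.015],"yaw": 0,"gripper": 0.05},
    {"travel": [0,0,0.007],"yaw": 0,"gripper": 0.05},
    {"travel": [0,0,0],"yaw": 0,"gripper": 0.05},
    {"travel": [0,0,0],"yaw": 0,"gripper": 0.05},
  ],
)

```text
time_s: 4.22
eef_pos: [0.6031, -0.2228, 0.0407]
tcp_rot: [[0.287, 0.958, 0.002], [0.958, -0.287, -0.001], [0.0, 0.002, -1.0]]
ft_force: [0.1, 0.2, -0.3]
finger_gap: 0.582
grasp_force: 0.0
```

Emit:
send_rows(
  rows=[
    {"travel": [0,0,0],"yaw": 0,"gripper": 0.02},
    {"travel": [0,0,0],"yaw": 0,"gripper": 0.02},
    {"travel": [0,0,0],"yaw": 0,"gripper": 0.02},
    {"travel": [0,0,0],"yaw": 0,"gripper": 0.02},
    {"travel": [0,0,0],"yaw": 0,"gripper": 0.02},
  ],
  squeeze=50,
)

```text
time_s: 4.63
eef_pos: [0.6027, -0.223, 0.0409]
tcp_rot: [[0.287, 0.958, 0.002], [0.958, -0.287, -0.001], [-0.0, 0.003, -1.0]]
ft_force: [-1.1, 1.2, 6.4]
finger_gap: 0.265
grasp_force: 48.9
```

Emit:
send_rows(
  rows=[
    {"travel": [0,0,-0.01],"yaw": 0,"gripper": 0.02},
    {"travel": [0,0,-0.02],"yaw": 0,"gripper": 0.02},
    {"travel": [0,0,-0.03],"yaw": 0,"gripper": 0.02},
    {"travel": [0,0,-0.03],"yaw": 0,"gripper": 0.02},
    {"travel": [0.01,-0.01,-0.01],"yaw": 0,"gripper": 0.02},
  ],
)

```text
time_s: 5.05
eef_pos: [0.598, -0.214, 0.1443]
tcp_rot: [[0.291, 0.957, 0.008], [0.957, -0.291, -0.004], [-0.002, 0.009, -1.0]]
ft_force: [1.8, -1.5, -1.0]
finger_gap: 0.266
grasp_force: 49.2
```

Emit:
send_rows(
  rows=[
    {"travel": [0.02,-0.02,0],"yaw": 0,"gripper": 0.02},
    {"travel": [0.02,-0.02,0],"yaw": 0,"gripper": 0.02},
    {"travel": [0.02,-0.02,0],"yaw": 0,"gripper": 0.02},
    {"travel": [0.01,-0.017,0],"yaw": 0,"gripper": 0.02},
    {"travel": [0,0,0],"yaw": 0,"gripper": 0.02},
  ],
)

```text
time_s: 5.47
eef_pos: [0.5383, -0.1165, 0.1394]
tcp_rot: [[0.282, 0.96, -0.003], [0.96, -0.282, 0.002], [0.001, -0.004, -1.0]]
ft_force: [0.2, 0.0, -1.1]
finger_gap: 0.268
grasp_force: 49.2
```

```bash
cat > n.py <<'E'
from h import *
s=get_state(); im,d=get_image('wrist'); c,T=camT('wrist',s); W=cloud('wrist',d,T,c)
save('w2.png',im); np.savez('w2.npz',im=im,W=W)
hsv=cv2.cvtColor(im,cv2.COLOR_RGB2HSV); near=(abs(W[...,0]-.6)<.13)&(abs(W[...,1]-.05)<.15)
y=near&(hsv[...,0]>20)&(hsv[...,0]<35)&(hsv[...,1]>120)&(W[...,2]>.03)&(W[...,2]<.05)
n,l,st,ce=cv2.connectedComponentsWithStats(y.astype(np.uint8))
for i in range(1,n):
    if st[i,4]>15: print('roller',W[l==i].mean(0).round(4),st[i,4],ce[i])
blue=(hsv[...,0]>100)&(hsv[...,0]<125)&(hsv[...,1]>120)
f=near&blue&(abs(W[...,2]-.012)<.006)
print('floor',cv2.minAreaRect((W[f][:,:2]*1000).astype(np.float32)),W[f][:,2].mean())
p=near&(hsv[...,1]<60)&(abs(W[...,2]-.026)<.003); print('plate',cv2.minAreaRect((W[p][:,:2]*1000).astype(np.float32)),p.sum())
# slot: blue floor pixels in nest frame
th=np.radians(73.4); O=np.array([.596,.057]); e=np.array([np.cos(th),np.sin(th)]); nn=np.array([-e[1],e[0]])
q=W[f][:,:2]-O; a=q@e; b=q@nn
for lo in range(-50,35,10):
    k=(a>lo/1e3)&(a<(lo+10)/1e3)&(abs(b)<.02)
    if k.sum()>5: print(lo,k.sum(),(np.percentile(b[k],[1,50,99])*1e3).round(1))
print(s['eef_pos'],np.round(s['tcp_rot'],3),s['ft_force'],s['time_s'])
E
python3 n.py
```

```text
floor ((573.2080688476562, -13.098930358886719), (72.78849029541016, 109.11927795410156), 73.6172866821289) 0.011773390625914083
plate ((579.432373046875, 9.027959823608398), (19.827177047729492, 109.96476745605469), 73.21562194824219) 3420
-50 524 [-11.2   1.7  14.5]
-40 137 [-11.    1.7  14.4]
[ 0.53827979 -0.11648917  0.1393751 ] [[ 0.282  0.96  -0.003]
 [ 0.96  -0.282  0.002]
 [ 0.001 -0.004 -1.   ]] [ 0.19135443  0.01003714 -1.07930946] 5.4667
```

View pics/w2.png

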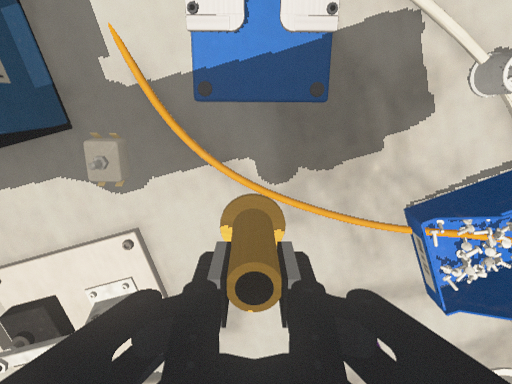

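The wrist picture shows the bush held upright, with its top at (255,290), its flange at (252,215) and the slot mouth at (262,25). The nest now fits as origin (0.5944, 0.0575), yaw 73.4°. Next I find the held bush's offset in the same camera.

```bash
python3 - <<'E'
from h import *
z=np.load('w2.npz'); im,W=z['im'],z['W']; hsv=cv2.cvtColor(im,cv2.COLOR_RGB2HSV)
th=np.radians(73.4); O=np.array([.5944,.0575]); e=np.array([np.cos(th),np.sin(th)]); nn=np.array([-e[1],e[0]])
m=(hsv[...,1]>90)&(hsv[...,0]<32); m[:, :215]=0; m[:,290:]=0; m[:190]=0; m[320:]=0
for lo,hi in((.095,.108),(.11,.12),(.13,.14),(.163,.175)):
    P=W[m&(W[...,2]>lo)&(W[...,2]<hi)]
    if len(P)<5: print(lo,'none');continue
    q=P[:,:2]-O; a,b=q@e*1e3,q@nn*1e3
    print(lo,len(P),'a',np.percentile(a,[1,99]).round(1),'b',np.percentile(b,[1,99]).round(1),'z',P[:,2].mean().round(4))
q=np.array([.5383,-.1165])-O; print('tcp',q@e*1e3,q@nn*1e3)
E
```

```text
0.095 1489 a [-191.  -162.2] b [-12.7  25.1] z 0.1036
0.11 241 a [-178.3 -169.6] b [-5.1 17.3] z 0.1151
0.13 331 a [-177.7 -169.5] b [-5.4 16.7] z 0.1351
0.163 1589 a [-193.1 -169.7] b [-6.1 16.2] z 0.1679
tcp -182.77524536835224 4.052120499028606
```

Emit:
send_rows(
  rows=[
    {"travel": [0.02,0.002,0],"yaw": 0,"gripper": 0.02},
    {"travel": [0.025,0.002,0],"yaw": 0,"gripper": 0.02},
    {"travel": [0.025,0.002,0],"yaw": 0,"gripper": 0.02},
    {"travel": [0.02,0,0],"yaw": 0,"gripper": 0.02},
    {"travel": [0.007,0,0],"yaw": 0,"gripper": 0.02},
  ],
)

```text
time_s: 5.93
eef_pos: [0.5764, -0.0267, 0.1397]
tcp_rot: [[0.284, 0.959, 0.002], [0.959, -0.284, 0.002], [0.003, 0.001, -1.0]]
ft_force: [-0.7, 0.6, -0.8]
finger_gap: 0.26
grasp_force: 49.3
```

Emit:
send_rows(
  rows=[
    {"travel": [0,0,0.02],"yaw": 0,"gripper": 0.02},
    {"travel": [0,0,0.025],"yaw": 0,"gripper": 0.02},
    {"travel": [0,0,0.02],"yaw": 0,"gripper": 0.02},
    {"travel": [0,0,0.01],"yaw": 0,"gripper": 0.02},
    {"travel": [0,0,0],"yaw": 0,"gripper": 0.02},
  ],
)

```text
time_s: 6.35
eef_pos: [0.5728, -0.0317, 0.0618]
tcp_rot: [[0.289, 0.957, -0.005], [0.957, -0.289, -0.001], [-0.002, -0.005, -1.0]]
ft_force: [0.2, 0.5, -1.7]
finger_gap: 0.264
grasp_force: 49.3
```

Emit:
send_rows(
  rows=[
    {"travel": [0,0,0.003],"yaw": 0,"gripper": 0.02},
    {"travel": [0,0,0.002],"yaw": 0,"gripper": 0.02},
    {"travel": [0,0,0.002],"yaw": 0,"gripper": 0.02},
    {"travel": [0,0,0.001],"yaw": 0,"gripper": 0.02},
    {"travel": [0,0,0],"yaw": 0,"gripper": 0.02},
  ],
)

```text
time_s: 6.77
eef_pos: [0.5752, -0.0301, 0.0568]
tcp_rot: [[0.287, 0.958, 0.001], [0.958, -0.287, -0.0], [-0.0, 0.001, -1.0]]
ft_force: [-0.2, -0.7, -1.5]
finger_gap: 0.263
grasp_force: 49.3
```

```bash
cat > m.py <<'E'
from h import *
import sys
s=get_state(); im,d=get_image('wrist'); c,T=camT('wrist',s); W=cloud('wrist',d,T,c)
if len(sys.argv)>1: save(sys.argv[1],im)
hsv=cv2.cvtColor(im,cv2.COLOR_RGB2HSV)
th=np.radians(73.4); O=np.array([.5944,.0575]); e=np.array([np.cos(th),np.sin(th)]); nn=np.array([-e[1],e[0]])
A=(W[...,:2]-O)@e*1e3; B=(W[...,:2]-O)@nn*1e3; Z=W[...,2]*1e3
t=np.array(s['eef_pos']); q=t[:2]-O; print('tcp a,b,z',(q@e*1e3).round(1),(q@nn*1e3).round(1),(t[2]*1e3).round(1),'yaw',np.degrees(np.arctan2(s['tcp_rot'][1][0],s['tcp_rot'][0][0])).round(2),np.round(s['ft_force'],1))
ta,tb,tz=q@e*1e3,q@nn*1e3,t[2]*1e3
br=(hsv[...,1]>90)&(hsv[...,0]<32)&(abs(B-tb)<24)&(abs(A-ta)<30)
for nm,lo,hi in(('flange',-40,-33),('low',-33,-20),('mid',-20,-3),('top',22,36)):
    k=br&(Z-tz>lo)&(Z-tz<hi)
    if k.sum()>20: print(nm,k.sum(),'a',np.percentile(A[k],[1,99]).round(1),'b',np.percentile(B[k],[1,99]).round(1),'mid b',np.percentile(B[k],[1,99]).mean().round(2),'z',Z[k].mean().round(1))
bl=(hsv[...,0]>100)&(hsv[...,0]<125)&(hsv[...,1]>120)&(abs(Z-12)<4)
gr=(hsv[...,1]<60)&(abs(Z-26)<3)&(abs(A)<70)
print('front',np.percentile(A[bl],1) if bl.sum() else '','plate mouth',np.percentile(A[gr],1) if gr.sum() else '')
for lo in range(-45,35,10):
    k=bl&(A>lo)&(A<lo+10)&(abs(B)<20)
    if k.sum()>15: print('slot',lo,k.sum(),np.percentile(B[k],[1,99]).round(1))
for sg in(1,-1):
    k=(hsv[...,0]>18)&(hsv[...,0]<35)&(hsv[...,1]>110)&(abs(A)<30)&(B*sg>6)&(B*sg<25)&(Z>30)&(Z<46)
    if k.sum()>15: print('roller',k.sum(),'a',np.percentile(A[k],[1,99]).round(1),'b',np.percentile(B[k],[1,99]).round(1))
k=(hsv[...,1]<90)&(abs(B)<5)&(A>0)&(A<60)&(Z>36)&(Z<45)
if k.sum()>5: print('screw tip a',np.percentile(A[k],[1]))
E
python3 m.py w3.png
```

```text
tcp a,b,z -89.4 -6.7 56.8 yaw 73.31 [-0.2 -0.7 -1.5]
flange 1448 a [-97.6 -68.7] b [-23.6  14.3] mid b -4.67 z 20.9
low 298 a [-85.4 -76.3] b [-16.1   6.5] mid b -4.76 z 30.6
mid 515 a [-84.9 -76.1] b [-16.2   6.2] mid b -5.0 z 45.8
top 1684 a [-99.6 -76.3] b [-16.8   5.5] mid b -5.61 z 85.0
front -190.11846763450436 plate mouth -59.2019207863884
slot -45 744 [-12.3  13.1]
slot -35 724 [-12.3  13. ]
slot -25 730 [-12.7  12.2]
slot -15 817 [-12.7  11.4]
slot -5 849 [-12.6  13. ]
slot 5 782 [-10.9  12. ]
slot 15 1022 [-12.8  13.5]
slot 25 785 [-12.8  13.4]
roller 438 a [ 3.9 12.9] b [ 9.4 18.5]
roller 423 a [ 3.9 13.1] b [-18.3  -9.1]
screw tip a [25.43073398]
```

View pics/w3.png

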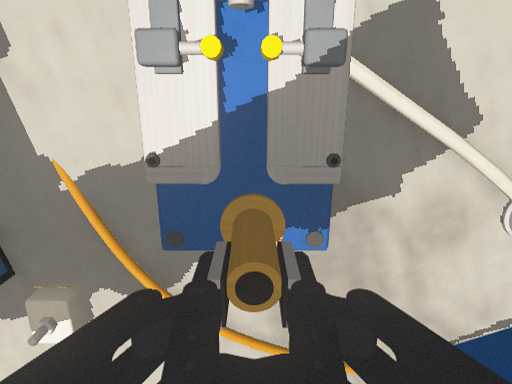

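The wrist picture shows the slot running straight up the image at columns 218–267. The rollers are at (210,47) and (272,47), the screw tip is at (241,5), and the bush sits slightly off to the right. Home is expected at a ≈ +13.4 mm. I correct by 5 mm sideways and lower the bush.

Emit:
send_rows(
  rows=[
    {"travel": [0.002,-0.0025,0],"yaw": 0,"gripper": 0.02},
    {"travel": [0.002,-0.0024,0],"yaw": 0,"gripper": 0.02},
    {"travel": [0,0,0.001],"yaw": 0,"gripper": 0.02},
    {"travel": [0,0,0.001],"yaw": 0,"gripper": 0.02},
    {"travel": [0,0,0],"yaw": 0,"gripper": 0.02},
  ],
)

```text
time_s: 7.23
eef_pos: [0.5712, -0.0247, 0.0541]
tcp_rot: [[0.287, 0.958, -0.0], [0.958, -0.287, -0.0], [-0.0, -0.0, -1.0]]
ft_force: [-0.8, 0.8, -0.5]
finger_gap: 0.264
grasp_force: 49.3
```

Emit:
send_rows(
  rows=[
    {"travel": [0,0,0.001],"yaw": 0,"gripper": 0.02},
    {"travel": [0,0,0],"yaw": 0,"gripper": 0.02},
    {"travel": [0,0,0.001],"yaw": 0,"gripper": 0.02},
    {"travel": [0,0,0],"yaw": 0,"gripper": 0.02},
  ],
)

```text
time_s: 7.57
eef_pos: [0.5715, -0.0248, 0.053]
tcp_rot: [[0.287, 0.958, -0.0], [0.958, -0.287, -0.0], [-0.0, 0.0, -1.0]]
ft_force: [-1.7, 0.0, 4.2]
finger_gap: 0.265
grasp_force: 50.0
```

```bash
python3 m.py | grep -v slot
```

```text
tcp a,b,z -85.4 -1.5 53.0 yaw 73.3 [-1.7  0.   4.2]
flange 1443 a [-93.5 -65. ] b [-18.3  19.4] mid b 0.55 z 17.1
low 304 a [-81.4 -72.3] b [-10.7  11.7] mid b 0.49 z 26.7
mid 511 a [-80.8 -72.2] b [-11.   11.4] mid b 0.23 z 42.0
top 1674 a [-95.5 -72.3] b [-11.7  10.7] mid b -0.5 z 81.2
front -189.7752418366518 plate mouth -58.85113906081887
roller 435 a [ 4.  13.2] b [ 9.5 18.6]
roller 435 a [ 3.9 13.1] b [-18.3  -9.1]
screw tip a [25.57130582]
```

Emit:
send_rows(
  rows=[
    {"travel": [0,0,0],"yaw": 0,"gripper": 0.04},
    {"travel": [0,0,0],"yaw": 0,"gripper": 0.04},
    {"travel": [0,0,0],"yaw": 0,"gripper": 0.04},
    {"travel": [0,0,0],"yaw": 0,"gripper": 0.04},
  ],
)

```text
time_s: 7.95
eef_pos: [0.5714, -0.0248, 0.0521]
tcp_rot: [[0.287, 0.958, 0.0], [0.958, -0.287, -0.0], [-0.0, 0.0, -1.0]]
ft_force: [-0.3, 1.2, 0.6]
finger_gap: 0.468
grasp_force: 0.0
```

Emit:
send_rows(
  rows=[
    {"travel": [0,0,0],"yaw": 0,"gripper": 0.02},
    {"travel": [0,0,0],"yaw": 0,"gripper": 0.02},
    {"travel": [0,0,0],"yaw": 0,"gripper": 0.02},
    {"travel": [0,0,0],"yaw": 0,"gripper": 0.02},
    {"travel": [0,0,0],"yaw": 0,"gripper": 0.02},
  ],
  squeeze=50,
)

```text
time_s: 8.37
eef_pos: [0.5713, -0.0248, 0.0522]
tcp_rot: [[0.287, 0.958, -0.0], [0.958, -0.287, -0.0], [-0.0, -0.0, -1.0]]
ft_force: [-0.5, 0.1, 1.1]
finger_gap: 0.26
grasp_force: 48.9
```

```bash
python3 m.py | grep -v slot
```

```text
tcp a,b,z -85.5 -1.4 52.2 yaw 73.31 [-0.5  0.1  1.1]
flange 1437 a [-93.2 -65. ] b [-18.6  19.1] mid b 0.25 z 17.0
low 308 a [-80.9 -72.3] b [-11.1  11.4] mid b 0.17 z 26.0
mid 506 a [-81.2 -72.4] b [-11.2  11.4] mid b 0.09 z 41.3
top 1740 a [-95.8 -72.4] b [-11.4  11. ] mid b -0.22 z 81.0
front -189.70321056809485 plate mouth -59.206833490088535
roller 438 a [ 4. 13.] b [ 9.5 18.6]
roller 435 a [ 4.  13.1] b [-18.4  -9. ]
screw tip a [25.45164638]
```

Emit:
send_rows(
  rows=[
    {"travel": [0.003,0,-0.0005],"yaw": 0,"gripper": 0.02},
    {"travel": [0.005,0,0],"yaw": 0,"gripper": 0.02},
    {"travel": [0.005,0,0],"yaw": 0,"gripper": 0.02},
    {"travel": [0.004,0,0],"yaw": 0,"gripper": 0.02},
    {"travel": [0,0,0],"yaw": 0,"gripper": 0.02},
  ],
)

```text
time_s: 8.83
eef_pos: [0.5766, -0.0065, 0.0528]
tcp_rot: [[0.285, 0.959, 0.0], [0.959, -0.285, 0.001], [0.001, 0.0, -1.0]]
ft_force: [0.3, 1.4, -2.1]
finger_gap: 0.266
grasp_force: 48.9
```

Emit:
send_rows(
  rows=[
    {"travel": [0.004,0,0],"yaw": 0,"gripper": 0.02},
    {"travel": [0.004,0,0],"yaw": 0,"gripper": 0.02},
    {"travel": [0.004,0,0],"yaw": 0,"gripper": 0.02},
    {"travel": [0,0,0],"yaw": 0,"gripper": 0.02},
  ],
)

```text
time_s: 9.17
eef_pos: [0.58, 0.0045, 0.0529]
tcp_rot: [[0.286, 0.958, 0.001], [0.958, -0.286, 0.001], [0.001, 0.0, -1.0]]
ft_force: [-0.3, 0.2, -1.1]
finger_gap: 0.264
grasp_force: 48.9
```

```bash
python3 m.py | grep -v slot
```

```text
tcp a,b,z -54.9 -1.4 52.9 yaw 73.4 [-0.3  0.2 -1.1]
flange 899 a [-62.8 -34.2] b [-15.1  16.1] mid b 0.48 z 17.7
low 297 a [-50.4 -41.8] b [-11.1  11.3] mid b 0.11 z 26.6
mid 511 a [-50.4 -41.8] b [-11.2  11.3] mid b 0.06 z 41.8
top 1740 a [-65.1 -41.9] b [-11.5  11. ] mid b -0.22 z 81.6
front -114.64920656862608 plate mouth -58.65687197211434
roller 349 a [ 4.4 13.5] b [ 9.5 18.6]
roller 343 a [ 4.3 13.4] b [-18.1  -9. ]
screw tip a [25.86979715]
```

Emit:
send_rows(
  rows=[
    {"travel": [0.004,0,0],"yaw": 0,"gripper": 0.02},
    {"travel": [0.006,0,0],"yaw": 0,"gripper": 0.02},
    {"travel": [0.006,0,0],"yaw": 0,"gripper": 0.02},
    {"travel": [0.004,0,0],"yaw": 0,"gripper": 0.02},
    {"travel": [0,0,0],"yaw": 0,"gripper": 0.02},
  ],
)

```text
time_s: 9.63
eef_pos: [0.5858, 0.0242, 0.0529]
tcp_rot: [[0.285, 0.959, 0.001], [0.959, -0.285, 0.001], [0.001, 0.0, -1.0]]
ft_force: [0.5, 0.6, -1.9]
finger_gap: 0.267
grasp_force: 49.0
```

Emit:
send_rows(
  rows=[
    {"travel": [0.004,0,0],"yaw": 0,"gripper": 0.02},
    {"travel": [0.006,0,0],"yaw": 0,"gripper": 0.02},
    {"travel": [0.006,0,0],"yaw": 0,"gripper": 0.02},
    {"travel": [0.004,0,0],"yaw": 0,"gripper": 0.02},
    {"travel": [0,0,0],"yaw": 0,"gripper": 0.02},
  ],
)

```text
time_s: 10.05
eef_pos: [0.5915, 0.0432, 0.0529]
tcp_rot: [[0.285, 0.958, 0.001], [0.958, -0.285, 0.001], [0.001, 0.0, -1.0]]
ft_force: [0.7, 0.5, -1.4]
finger_gap: 0.265
grasp_force: 49.0
```

```bash
python3 m.py | grep -v slot
```

```text
tcp a,b,z -14.5 -1.3 52.9 yaw 73.42 [ 0.7  0.5 -1.4]
flange 722 a [-15.3   6.3] b [-12.5  13.4] mid b 0.41 z 17.7
low 351 a [-10.2  13.8] b [-17.8  16.7] mid b -0.55 z 27.2
mid 1189 a [-9.5 13.8] b [-17.8  18.2] mid b 0.17 z 40.8
top 1709 a [-24.9  -1.5] b [-11.4  11. ] mid b -0.22 z 81.6
front -111.20595072863804 plate mouth -52.64377056840784
roller 428 a [-9.1 13.9] b [ 6.3 18.6]
roller 424 a [-9.4 13.8] b [-18.   -6.4]
screw tip a [26.34694707]
```

Emit:
send_rows(
  rows=[
    {"travel": [0.004,0,0],"yaw": 0,"gripper": 0.02},
    {"travel": [0.004,0,0],"yaw": 0,"gripper": 0.02},
    {"travel": [0.002,0,0],"yaw": 0,"gripper": 0.02},
    {"travel": [0.001,0,0],"yaw": 0,"gripper": 0.02},
    {"travel": [0,0,0],"yaw": 0,"gripper": 0.02},
  ],
)

```text
time_s: 10.52
eef_pos: [0.5944, 0.0523, 0.0528]
tcp_rot: [[0.287, 0.958, 0.0], [0.958, -0.287, 0.0], [0.0, 0.0, -1.0]]
ft_force: [-0.4, -0.2, -1.7]
finger_gap: 0.27
grasp_force: 49.0
```

Emit:
send_rows(
  rows=[
    {"travel": [0.001,0,0],"yaw": 0,"gripper": 0.02},
    {"travel": [0.001,0,0],"yaw": 0,"gripper": 0.02},
    {"travel": [0.001,0,0],"yaw": 0,"gripper": 0.02},
    {"travel": [0,0,0],"yaw": 0,"gripper": 0.02},
  ],
)

```text
time_s: 10.85
eef_pos: [0.5952, 0.055, 0.0528]
tcp_rot: [[0.287, 0.958, 0.0], [0.958, -0.287, 0.0], [0.0, 0.0, -1.0]]
ft_force: [0.9, 0.1, -2.1]
finger_gap: 0.266
grasp_force: 49.0
```

Emit:
send_rows(
  rows=[
    {"travel": [0.001,0,0],"yaw": 0,"gripper": 0.02},
    {"travel": [0.001,0,0],"yaw": 0,"gripper": 0.02},
    {"travel": [0.001,0,0],"yaw": 0,"gripper": 0.02},
    {"travel": [0,0,0],"yaw": 0,"gripper": 0.02},
  ],
)

```text
time_s: 11.18
eef_pos: [0.5953, 0.0562, 0.0525]
tcp_rot: [[0.288, 0.958, -0.002], [0.958, -0.288, -0.002], [-0.003, -0.001, -1.0]]
ft_force: [-2.5, -3.1, -1.1]
finger_gap: 0.262
grasp_force: 49.1
```

Emit:
send_rows(
  rows=[
    {"travel": [0.001,0,0],"yaw": 0,"gripper": 0.02},
    {"travel": [0.001,0,0],"yaw": 0,"gripper": 0.02},
    {"travel": [0.001,0,0],"yaw": 0,"gripper": 0.02},
    {"travel": [0,0,0],"yaw": 0,"gripper": 0.02},
  ],
)

```text
time_s: 11.52
eef_pos: [0.5956, 0.0568, 0.0525]
tcp_rot: [[0.289, 0.957, -0.003], [0.957, -0.289, -0.005], [-0.006, -0.002, -1.0]]
ft_force: [-3.0, -7.4, 2.2]
finger_gap: 0.268
grasp_force: 49.4
```

Emit:
send_rows(
  rows=[
    {"travel": [0.001,0,0],"yaw": 0,"gripper": 0.02},
    {"travel": [0.001,0,0],"yaw": 0,"gripper": 0.02},
    {"travel": [0.001,0,0],"yaw": 0,"gripper": 0.02},
    {"travel": [0,0,0],"yaw": 0,"gripper": 0.02},
  ],
)

```text
time_s: 11.85
eef_pos: [0.5965, 0.0589, 0.0525]
tcp_rot: [[0.289, 0.957, -0.004], [0.957, -0.289, -0.006], [-0.007, -0.002, -1.0]]
ft_force: [-4.1, -8.5, 2.8]
finger_gap: 0.262
grasp_force: 49.5
```

```bash
python3 m.py | grep -v slot
```

```text
tcp a,b,z 2.0 -1.6 52.5 yaw 73.19 [-4.1 -8.5  2.8]
flange 594 a [ 6.6 20.1] b [-12.7  13.1] mid b 0.2 z 17.1
low 346 a [-1.1 14.3] b [-19.3  19. ] mid b -0.14 z 27.0
mid 1138 a [ 5.  14.5] b [-19.2  19.2] mid b -0.02 z 40.4
top 1710 a [-7.9 15.2] b [-11.8  10.6] mid b -0.58 z 81.2
front -100.1145928748399 plate mouth -49.64172798639636
roller 419 a [ 4.9 14. ] b [ 6.5 19.4]
roller 426 a [ 5.  13.9] b [-19.7  -6.2]
screw tip a [26.5458417]
```

Emit:
send_rows(
  rows=[
    {"travel": [0.001,0,0],"yaw": 0,"gripper": 0.02},
    {"travel": [0.001,0,0],"yaw": 0,"gripper": 0.02},
    {"travel": [0,0,0],"yaw": 0,"gripper": 0.02},
  ],
)

```text
time_s: 12.15
eef_pos: [0.5972, 0.0613, 0.0525]
tcp_rot: [[0.289, 0.957, -0.003], [0.957, -0.289, -0.005], [-0.006, -0.001, -1.0]]
ft_force: [-2.3, -7.0, 1.7]
finger_gap: 0.261
grasp_force: 49.4
```

Emit:
send_rows(
  rows=[
    {"travel": [0.001,0,0],"yaw": 0,"gripper": 0.02},
    {"travel": [0.001,0,0],"yaw": 0,"gripper": 0.02},
    {"travel": [0,0,0],"yaw": 0,"gripper": 0.02},
  ],
)

```text
time_s: 12.4
eef_pos: [0.5986, 0.0663, 0.0525]
tcp_rot: [[0.288, 0.958, -0.001], [0.958, -0.288, -0.001], [-0.001, -0.0, -1.0]]
ft_force: [-1.0, -1.4, -1.4]
finger_gap: 0.264
grasp_force: 49.1
```

Emit:
send_rows(
  rows=[
    {"travel": [0.001,0,0],"yaw": 0,"gripper": 0.02},
    {"travel": [0.001,0,0],"yaw": 0,"gripper": 0.02},
    {"travel": [0,0,0],"yaw": 0,"gripper": 0.02},
  ],
)

```text
time_s: 12.65
eef_pos: [0.5996, 0.0698, 0.0529]
tcp_rot: [[0.286, 0.958, 0.0], [0.958, -0.286, 0.0], [0.0, 0.0, -1.0]]
ft_force: [0.1, -1.6, -0.9]
finger_gap: 0.265
grasp_force: 49.1
```

Emit:
send_rows(
  rows=[
    {"travel": [0,0,0],"yaw": 0,"gripper": 0.02},
    {"travel": [0,0,0],"yaw": 0,"gripper": 0.02},
  ],
)

```text
time_s: 12.82
eef_pos: [0.5996, 0.0697, 0.0529]
tcp_rot: [[0.287, 0.958, 0.0], [0.958, -0.287, 0.001], [0.001, 0.0, -1.0]]
ft_force: [-0.4, -1.0, -0.7]
finger_gap: 0.265
grasp_force: 49.1
```

Emit:
send_rows(
  rows=[
    {"travel": [0.0005,0,0],"yaw": 0,"gripper": 0.02},
    {"travel": [0.0005,0,0],"yaw": 0,"gripper": 0.02},
    {"travel": [0,0,0],"yaw": 0,"gripper": 0.02},
  ],
)

```text
time_s: 13.07
eef_pos: [0.5996, 0.0698, 0.0528]
tcp_rot: [[0.287, 0.958, -0.0], [0.958, -0.287, -0.001], [-0.001, -0.0, -1.0]]
ft_force: [-1.9, -2.6, -0.8]
finger_gap: 0.262
grasp_force: 49.1
```

```bash
python3 m.py w4.png| grep -v slot
```

```text
tcp a,b,z 13.3 -1.5 52.8 yaw 73.31 [-1.9 -2.6 -0.8]
flange 398 a [10.6 29.9] b [-12.7  13.4] mid b 0.35 z 17.6
low 177 a [11.7 24.5] b [-19.2  19.3] mid b 0.01 z 28.0
mid 455 a [12.6 26.3] b [-17.   17.3] mid b 0.16 z 42.0
top 1724 a [ 3.3 26.4] b [-11.6  10.8] mid b -0.38 z 81.5
front -89.62181701848868 plate mouth -56.47110249201415
roller 124 a [12.2 24.5] b [ 6.1 19.1]
roller 114 a [12.2 24.6] b [-18.5  -6.3]
screw tip a [26.22514983]
```

View pics/w4.png

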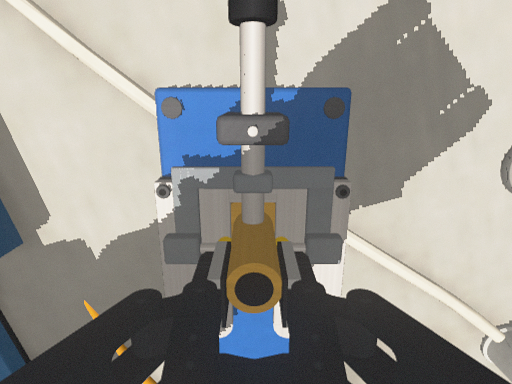

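The picture shows the barrel against the screw tip at (252,215). The last 1 mm of command gave no travel, only about 2 N more force, so the bush is at the stop. I lower it 0.6 mm to the floor and open.

Emit:
send_rows(
  rows=[
    {"travel": [0,0,0.0003],"yaw": 0,"gripper": 0.02},
    {"travel": [0,0,0.0003],"yaw": 0,"gripper": 0.02},
    {"travel": [0,0,0],"yaw": 0,"gripper": 0.02},
  ],
)

```text
time_s: 13.37
eef_pos: [0.5998, 0.0698, 0.0527]
tcp_rot: [[0.287, 0.958, -0.0], [0.958, -0.287, -0.001], [-0.001, 0.0, -1.0]]
ft_force: [-3.5, -3.0, 5.5]
finger_gap: 0.265
grasp_force: 49.7
```

Emit:
send_rows(
  rows=[
    {"travel": [0,0,0],"yaw": 0,"gripper": 0.03},
    {"travel": [0,0,0],"yaw": 0,"gripper": 0.04},
    {"travel": [0,0,0],"yaw": 0,"gripper": 0.045},
    {"travel": [0,0,0],"yaw": 0,"gripper": 0.045},
    {"travel": [0,0,0],"yaw": 0,"gripper": 0.045},
  ],
)

```text
time_s: 13.78
eef_pos: [0.6001, 0.0706, 0.0522]
tcp_rot: [[0.287, 0.958, 0.001], [0.958, -0.287, 0.001], [0.001, 0.0, -1.0]]
ft_force: [-0.8, -1.1, -0.2]
finger_gap: 0.527
grasp_force: 0.0
```

Emit:
send_rows(
  rows=[
    {"travel": [0,0,-0.005],"yaw": 0,"gripper": 0.045},
    {"travel": [0,0,-0.015],"yaw": 0,"gripper": 0.045},
    {"travel": [0,0,-0.025],"yaw": 0,"gripper": 0.045},
    {"travel": [0,0,-0.03],"yaw": 0,"gripper": 0.045},
    {"travel": [0,0,-0.02],"yaw": 0,"gripper": 0.045},
  ],
)

```text
time_s: 14.2
eef_pos: [0.6008, 0.0707, 0.15]
tcp_rot: [[0.287, 0.958, 0.003], [0.958, -0.287, 0.001], [0.001, 0.003, -1.0]]
ft_force: [0.6, -0.2, 0.3]
finger_gap: 0.522
grasp_force: 0.0
```

Emit:
send_rows(
  rows=[
    {"travel": [-0.02,0,0],"yaw": 0,"gripper": 0.045},
    {"travel": [-0.03,0,0],"yaw": 0,"gripper": 0.045},
    {"travel": [-0.02,0,0],"yaw": 0,"gripper": 0.045},
    {"travel": [0,0,0],"yaw": 0,"gripper": 0.045},
    {"travel": [0,0,0],"yaw": 0,"gripper": 0.045},
  ],
)

```text
time_s: 14.62
eef_pos: [0.5796, 0.0015, 0.1475]
tcp_rot: [[0.29, 0.957, 0.001], [0.957, -0.29, -0.0], [-0.0, 0.001, -1.0]]
ft_force: [-0.2, 0.2, -0.1]
finger_gap: 0.526
grasp_force: 0.0
```

```bash
cat >> m.py <<'E'
for nm,lo,hi in(('flange',14,20),('barrel',30,70),('rim',78,86)):
    k=(hsv[...,1]>90)&(hsv[...,0]<22)&(abs(B)<22)&(abs(A-14)<25)&(Z>lo)&(Z<hi)
    if k.sum()>20: print('BUSH',nm,k.sum(),np.percentile(A[k],[1,99]).round(1),np.percentile(B[k],[1,99]).round(1),Z[k].mean().round(1))
E
python3 m.py w5.png
```

```text
tcp a,b,z -57.9 -1.8 147.5 yaw 73.14 [-0.2  0.2 -0.1]
front -187.91308560521122 plate mouth -58.89364601359267
slot -45 321 [-11.9  13.1]
slot -35 326 [-12.6  12.9]
slot -25 350 [-12.5  12.8]
slot -15 295 [-12.5  12.5]
roller 110 a [ 4.1 13.5] b [13.1 20.6]
roller 99 a [ 4.6 12.7] b [-20.4 -12.8]
screw tip a [27.71820106]
BUSH flange 241 [-5.5 31.4] [-12.2  13.2] 17.4
BUSH barrel 24 [ 6.2 30.6] [-20.6  20.8] 39.1
BUSH rim 543 [ 2.7 25.5] [-12.   11.2] 82.4
```

View pics/w5.png

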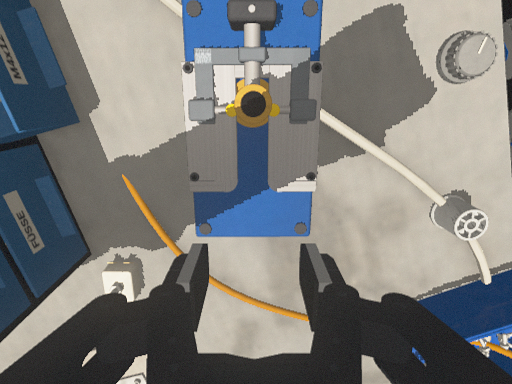

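The bush stands upright at (253,103) against the screw. Its rim is 82 mm above the table, as expected, its axis is at a ≈ 14.2 mm, and the rollers sit just before its centre. The gripper is clear of it.

```bash
python3 -c "
from rig import *
print(hand_in())"
```

```text
the job is handed in; nothing more can be done
None
```

The large brass bush is upright in the slot, past the rollers and home against the stop screw; the pushing force peaked at about 10 N, the gripper is clear, and I handed the job in after about 15 s.

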